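# Open the sachet box and park its lid

### The arm

A 6-joint arm with a two-finger parallel gripper is mounted at the origin on the work surface. World frame = base frame: x ahead of the robot, y to its left, z up, the work surface at z = 0. Lengths are in mm, angles in degrees, forces in N, time in s.
With the tool pointing down it reaches from about 250 to 800 mm from the base axis. Payload 3.9 kg.
Tool frame: the origin (TCP) lies on the centre line of the jaws, within the pads' length; the fingertips stand 22 mm ahead of it and the grasp point (between the pads) lies 3 mm ahead of it (robot.nose_length is the distance from the TCP to the fingertips, in mm); z points along the fingers, y is the line along which they close (so a half turn about z gives the same grasp; the last joint's range is limited). The gripper opens to 85 mm and grips with 20 to 120 N. Pads are 22 mm wide; open, the fingers measure 114 mm over their backs; the gripper's body (76 mm by 85 mm) begins 54 mm behind the grasp point. The pads swing forward as they close: fully open they stand 13 mm farther back than shut.
Start: joints at [67.552, 14.897, -7.913, 67.191, 0, 90], TCP at [200.467, 485.209, 253.304] pointing down, gripper open.
Joint ranges: [-159.42, 159.42], [-47.68, 98.78], [-73.54, 78.23], [-108.79, 121.32], [-90, 84.71], [-180, 180]. Speed limits (degrees/s): [147.25, 147.25, 180, 180, 180, 180].

### API

Orientations are given as [roll, pitch, yaw] about the fixed x, y, z axes, in that order (R = Rz(yaw) Ry(pitch) Rx(roll)).
In Python, from station import robot, optics gives the robot as it stands. Calls block until the motion is done:
- robot.reach(position, orientation): joint-space move of the TCP to a pose.
- robot.movel(position, attitude=None, vel=150): straight line of the TCP; attitude=None keeps the orientation; vel is the mean speed in mm/s.
- robot.movej(angles): joint-space move.
- robot.grip(opening, f_grip=None): finger opening in mm; f_grip is the grip in N (None keeps the last); returns when the fingers have stopped.
- robot.pause(seconds).
- robot.ik(position, orientation): joint angles nearest the present ones, or None.
- optics.capture(name): name is "scene" or "top" or "wrist"; returns the picture (400x640x3 uint8, red, green, blue); there is no depth.
- optics.camera_model(name): a dict with "mtx" (3x3 intrinsics, pixels), "rvec" (rotation vector, rad) and "tvec" (3), from world to camera coordinates, as OpenCV has them; the wrist camera has in their place "hand_eye" (4x4, takes a point from camera to tool coordinates, whose origin is the TCP and whose axes are the flange's). Camera axes: x right, y down, z forward; pixel columns grow to the right and rows downward; lengths in mm; the calibration is good to about 2 mm. A picture is of the moment at which its call begins: read the wrist's pose just before it. camera_model takes no time and is no camera call.
A pose or a line that the arm cannot do raises robot.Unreachable and nothing moves.
- robot.hand_in(): hands the job in; it is judged then, once.
Readings, each from a call of its own:
- robot.read_time(): time.
- robot.read_qpos(): joint angles.
- robot.read_qd(): joint speeds.
- robot.read_effort(): joint torques, N m.
- robot.read_tool_pos(): TCP position.
- robot.read_orientation(): TCP orientation.
- robot.read_wrist_force(): force on the tool from outside, world axes, zero at the start.
- robot.read_ft_torque(): the same for the moment, N m.
- robot.read_gripper_width(): finger opening in mm.
- robot.read_grasp_force(): force on a finger pad.
Only numpy, scipy, OpenCV 4.12 (cv2) and the standard library are available. Lean on these libraries where they do the work, as an engineer would, in place of code of your own. Each camera call takes 0.05 s, during which the arm holds its last target. There are 200 camera calls.

### The job

Open the wooden sachet box: raise the handle end of its red sliding lid over the stop lip and slide the lid out of its grooves. Then push the lid, flat and handle up, tail first into the slot of the low white-and-blue lid keeper until it is fully home, and let go. Leave the other goods where they stand.

Things in the scene. Friction and masses are not known exactly. Their poses are not given: they have to be found in the camera images.
- store_box: Pale wooden box with paper sachets inside, 222 x 141 x 79 mm, fixed, on either side of the centre line, a little turned. Origin: on the table, under the middle of the lid's pocket. +x points to its closed rear (inner face of the rear wall at x = 104 mm), -x to its front, where the lid comes out (roughly towards the robot). The lid rests on ledges 60 mm high, between cheeks 125 mm apart, 71 mm high.
- lip (a point): Middle of the top of the stop lip, a darker bar across the box's front at x = -112 to -104 mm, top 66 mm over the table, 6 mm over the ledges. The lid's front end can be raised about 12 mm by tilting the lid, its rear staying under the rails; a lid lifted level rises only 5 mm and still hits the lip.
- rails (a point): Point midway between the front ends of the two darker rails that cover the lid's long edges at the box's rear, from x = 24 mm to the rear wall. Their underside is 71 mm over the table (5 mm above the lid), their top 79 mm. The front half has no rails. Once the lid's rear end is drawn forward of this point (about 80 mm of travel) the lid lifts out.
- lid: Loose red flat lid, 200 (x) x 120 (y) x 6 mm, 0.12 to 0.24 kg, lying in the box's grooves with a few mm of play at each end. Origin: centre of its underside; +x to its plain rear (tail) end, -x to its handle (front) end, z up. On it stands a black handle bar 40 (x) x 14 (y) x 30 mm high, centred at x = -55 mm, its top 36 mm above the origin.
- lid_handle (a point): Middle of the lid's black handle bar: 55 mm from the lid's origin towards -x, 15 mm above the lid's top face. Axes as the lid's.
- lid_front (a point): Middle of the lid's front (handle end) lower edge, 100 mm from the lid's origin.
- lid_rear (a point): Middle of the lid's rear (tail end) lower edge, 100 mm from the lid's origin.
- keeper: Low white lid keeper with a blue roof, fixed, on the side where the box is not, a little turned; 205 x 170 mm, 32 mm high. Origin: on the table under the middle of the slot's mouth. +x points into the slot (roughly away from the robot). A flat sill 12 mm high runs from x = -80 mm through the slot, so a lid laid on it slides straight in. Fully home, the lid's origin is at x = +15 mm.
- slot_mouth (a point): Centre of the slot's mouth, 19 mm over the table; axes as the keeper's. The slot is 130 mm wide, 14 mm high (12 to 26 mm over the table) and 115 mm deep to a back stop. Two yellow guides on the sill, 14 mm high, flare from the slot's sides to about 150 mm width at x = -39 mm. With the lid home its handle stands 20 mm clear in front of the roof.
- tin: Bystander: red and white tin, 74 mm diameter, 110 mm high. Origin: centre of its underside.
- carton: Bystander: yellow carton with white and green bands, 70 x 100 x 110 mm. Origin: centre of its underside.
- jar: Bystander: amber glass jar, 68 mm diameter, 100 mm high, standing between the box and the keeper, far from the robot. Origin: centre of its underside.
Not all that is in view belongs to the job. Several things have the shape of the lid; the one meant has the colours described above.

How it is judged (in metres and radians):
On the way:
1. the lid's front end is over the stop lip and at least 10 mm beyond it, while its rear end is still under the rails in the grooves (x of lid_front in the frame of store_box below -0.122 m and z of lid_front in the frame of store_box above 0.064 m and x of lid_rear in the frame of store_box above 0.022 m and z of lid_rear in the frame of store_box between 0.055 and 0.07 m and y of lid_rear in the frame of store_box between -0.01 and 0.01 m), for 0.05 s.
At the end, for the whole second after the job is handed in: The lid lies flat on the keeper's sill, handle up (tilt under 0.06 rad), its tail in the slot within 10 mm of fully home, in line with the slot (within 0.12 rad and 10 mm), released and at rest (x of lid in the frame of keeper between 0.005 and 0.025 m and y of lid in the frame of keeper between -0.01 and 0.01 m and z of lid in the frame of keeper between 0.008 and 0.017 m and angle between the x axis of lid and the x axis of keeper, either way round below 0.12 rad and angle between lid's own z axis and vertical below 0.06 rad and linear speed of lid below 0.02 m/s and angular speed of lid below 0.1 rad/s); the robot touches nothing.
It fails at once if the tin is moved by more than 30 mm or toppled (distance of tin from where it was at the start of the episode above 0.03 m or angle between tin's own z axis and vertical above 0.4 rad).
It fails at once if the carton is moved by more than 30 mm or toppled (distance of carton from where it was at the start of the episode above 0.03 m or angle between carton's own z axis and vertical above 0.4 rad).
It fails at once if the jar is moved by more than 30 mm or toppled (distance of jar from where it was at the start of the episode above 0.03 m or angle between jar's own z axis and vertical above 0.4 rad).
It also fails if it takes over 48 s, if anything falls off the work surface, if the arm or the gripper's body presses on something with over 40 N, if the wrist force passes 120 N, or if a joint passes its speed limit or range.

## Working session

There is one attempt and no reset: what is moved stays moved. The work goes in short steps, each a Python script; the robot and the scene stay as the last script left them, time stands still between calls to the robot, and variables do not carry over. Pictures are saved under pics/ and viewed, at most 10 in all, crops included, and the job is handed in when it is done.

```bash
mkdir -p pics; ls; python3 - <<'E'
from station import robot, optics
import cv2,numpy as np
for n in ("top","scene"):
    im=optics.capture(n); cv2.imwrite(f"pics/{n}0.png",im[:,:,::-1]); np.save(f"pics/{n}0.npy",im)
    m=optics.camera_model(n); print(n,{k:np.round(np.array(v),3).tolist() for k,v in m.items()})
print(optics.camera_model("wrist"), robot.read_time(), robot.read_orientation())
E
```

```text
pics
top {'mtx': [[510.072, 0.0, 319.975], [0.0, 510.072, 194.464], [0.0, 0.0, 1.0]], 'rvec': [2.165, -2.213, 0.097], 'tvec': [72.842, 533.776, 1821.442]}
scene {'mtx': [[419.614, 0.0, 320.64], [0.0, 419.614, 195.051], [0.0, 0.0, 1.0]], 'rvec': [2.186, 1.453, -0.438], 'tvec': [-274.06, -349.063, 1725.868]}
{'mtx': array([[279.71900037,   0.        , 320.83653333],
       [  0.        , 279.71900037, 197.71947322],
       [  0.        ,   0.        ,   1.        ]]), 'hand_eye': array([[ 1.67580274e-04, -9.51925415e-01, -3.06329849e-01,
         7.80393463e+01],
       [ 9.99999797e-01,  3.48028255e-04, -5.34445798e-04,
         1.27669180e-01],
       [ 6.15363980e-04, -3.06329698e-01,  9.51925279e-01,
        -1.21924324e+02],
       [ 0.00000000e+00,  0.00000000e+00,  0.00000000e+00,
         1.00000000e+00]])} 0.1 [-1.79898042e+02  1.40780259e-04  1.57552276e+02]
```

View pics/top0.png

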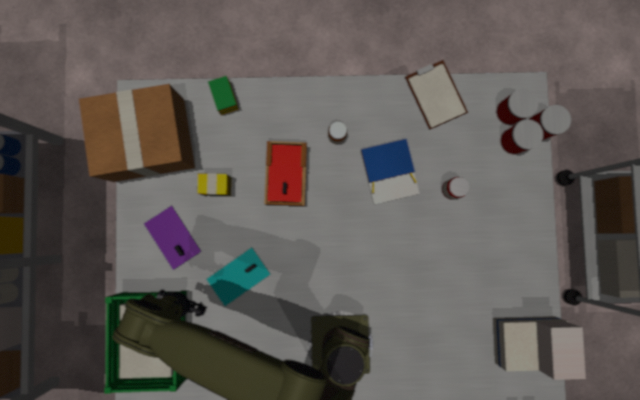

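View pics/scene0.png

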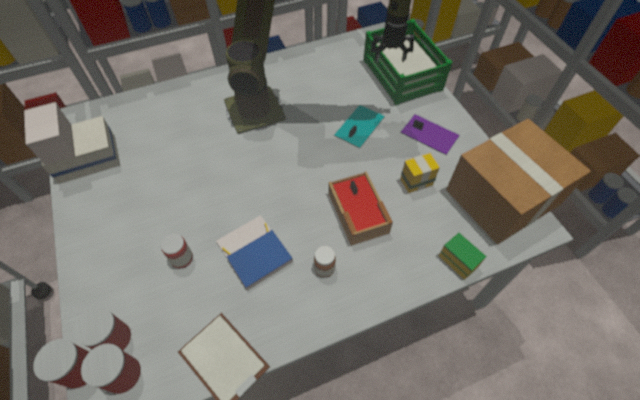

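The top view shows three lid-shaped things with black handles: red at (286,172) in the wooden box, purple at (172,237) and teal at (239,276), both loose on the table. The red one is the lid, since it has the colour described and lies in the box. The keeper is at (390,170), the jar at (338,131), the tin at (457,187) and the yellow carton at (213,184).

```bash
cat > h.py <<'E'
import cv2, numpy as np
from scipy.spatial.transform import Rotation as Rot
from station import robot, optics
def cam(n):
    m=optics.camera_model(n); K=np.array(m["mtx"])
    if n=="wrist":
        T=np.eye(4); T[:3,:3]=Rot.from_euler("xyz",robot.read_orientation(),degrees=True).as_matrix(); T[:3,3]=robot.read_tool_pos()
        M=T@np.array(m["hand_eye"]); return K,M[:3,:3],M[:3,3]
    R=cv2.Rodrigues(np.array(m["rvec"],float))[0]; return K,R.T,-R.T@np.array(m["tvec"]).ravel()
def ray(c,uv,z):
    K,R,o=c; uv=np.atleast_2d(np.array(uv,float)); d=np.c_[uv,np.ones(len(uv))]@np.linalg.inv(K).T@R.T
    return o+d*((z-o[2])/d[:,2])[:,None]
def mask(im,col):
    h,s,v=cv2.split(cv2.cvtColor(im,cv2.COLOR_RGB2HSV).astype(int))
    m={"red":((h<6)|(h>174))&(s>170)&(v>60),"blue":(h>100)&(h<125)&(s>140)&(v>40),
       "black":(v<45),"yellow":(h>18)&(h<35)&(s>120)&(v>90)}[col]
    return m.astype(np.uint8)
def blob(m,near=None):
    n,l,st,ce=cv2.connectedComponentsWithStats(m)
    ok=[i for i in range(1,n)]
    i=max(ok,key=lambda i:st[i,4]) if near is None else min([i for i in ok if st[i,4]>40],key=lambda i:np.hypot(*(ce[i]-near)))
    return (l==i).astype(np.uint8)
def rect(m,c,z):
    """min-area rectangle of a mask cast on plane z: centre, (long,short), direction of long side in deg within +-90"""
    k=max(cv2.findContours(m,cv2.RETR_EXTERNAL,cv2.CHAIN_APPROX_NONE)[0],key=len)[:,0]
    p=ray(c,k,z)[:,:2].astype(np.float32); b=cv2.boxPoints(cv2.minAreaRect(p))
    e=[b[1]-b[0],b[2]-b[1]]; e.sort(key=lambda v:-np.hypot(*v))
    a=np.degrees(np.arctan2(e[0][1],e[0][0])); a=(a+90)%180-90
    return b.mean(0),np.hypot(*e[0]),np.hypot(*e[1]),a
E
python3 - <<'E'
from h import *
im=np.load("pics/top0.npy"); c=cam("top")
mr=blob(mask(im,"red"),(286,170)); mb=blob(mask(im,"blue"),(390,160))
print("lid",rect(mr,c,66)); print("roof",rect(mb,c,32))
hm=mask(im,"black"); hm[:175]=0;hm[200:]=0;hm[:,:275]=0;hm[:,298:]=0
v,u=np.nonzero(hm);print("handle",len(u),u.mean(),v.mean(),ray(c,(u.mean(),v.mean()),85))
for n,uv,z in(("jar",(338,130),100),("tin",(458,187),110),("carton",(213,184),110)): print(n,ray(c,uv,z))
cv2.imwrite("pics/crop1.png",cv2.resize(im[110:220,250:430],None,fx=4.4,fy=4.4,interpolation=cv2.INTER_CUBIC)[:,:,::-1])
E
```

```text
lid (array([612.5383 , 184.95448], dtype=float32), np.float32(202.40602), np.float32(116.268036), np.float32(-1.1685486))
roof (array([ 653.39374, -184.96283], dtype=float32), np.float32(162.50395), np.float32(118.44189), np.float32(-77.69841))
handle 18 284.5 188.0 [[555.54468116 184.95140899  85.        ]]
jar [[753.21860531  -5.77520424 100.        ]]
tin [[ 543.93294256 -414.09456198  110.        ]]
carton [[572.31302474 428.27699715 110.        ]]
```

View pics/crop1.png

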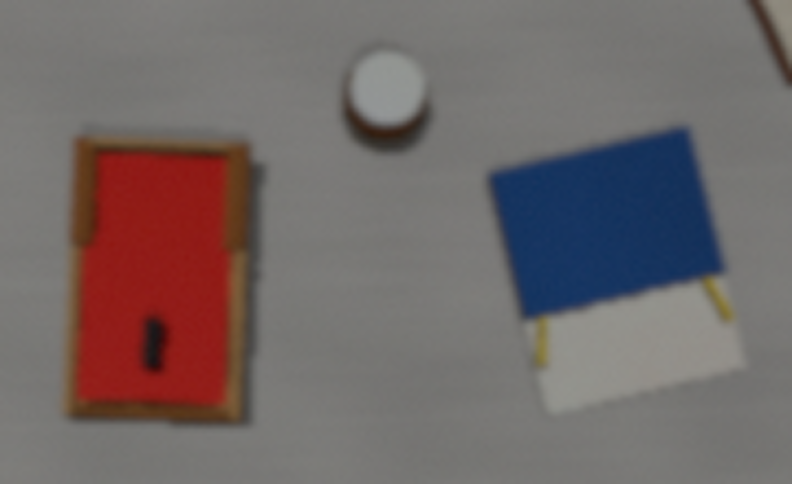

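The crop confirms the red lid in the wooden box, with its black handle at crop (153,345). The keeper's mouth faces the robot, with the yellow guides at crop (541,342) and (718,298). Next I take a closer look from the wrist over the keeper, then over the box.

```bash
python3 - <<'E'
from h import *
print(robot.nose_length)
def look(p,yaw,name):
    best=None
    for y in (yaw,yaw-180,yaw+180):
        q=robot.ik(p,[180,0,y])
        if q is not None: print(y,np.round(q,0))
    for y in (yaw+180,):
        robot.reach(p,[180,0,(y+180)%360-180])
    robot.pause(0.2); c=cam("wrist"); im=optics.capture("wrist")
    np.savez(f"pics/{name}.npz",im=im,K=c[0],R=c[1],o=c[2]); cv2.imwrite(f"pics/{name}.png",im[:,:,::-1]); return im,c
imk,ck=look([520,-205,260],12.3,"wk"); print(rect(blob(mask(imk,"blue")),ck,32),robot.read_time())
iml,cl=look([510,185,250],-1.2,"wl"); print(rect(blob(mask(iml,"red")),cl,66),robot.read_time())
cv2.imwrite("pics/both.png",np.vstack([imk,iml])[:,:,::-1][:, :][::1])
im=cv2.resize(np.hstack([imk[:,100:540],iml[:,100:540]]),(800,364)); cv2.imwrite("pics/both.png",im[:,:,::-1])
E
```

```text
22.0
12.3 [-22.  18.  -2.  70.   0. 146.]
-167.7 [-22.  18.  -2.  70.   0. -34.]
192.3 [-22.  18.  -2.  70.   0. -34.]
(array([ 652.92456, -188.52216], dtype=float32), np.float32(167.18321), np.float32(122.56672), np.float32(-77.61837)) 3.0333
-1.2 [  20.   17.   -6.   67.    0. -159.]
-181.2 [20. 17. -6. 67.  0. 21.]
178.8 [20. 17. -6. 67.  0. 21.]
(array([611.7723 , 181.14697], dtype=float32), np.float32(200.1454), np.float32(118.63125), np.float32(-3.2771149)) 4.7333
```

View pics/both.png

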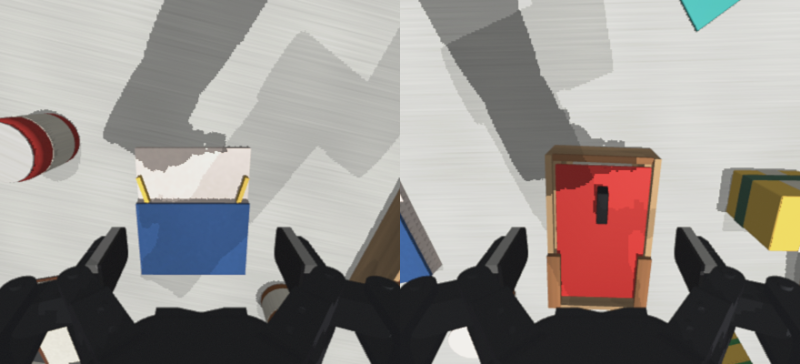

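The left half of the picture shows the keeper, with its roof centred near (193,238) and the guides at (144,190) and (243,190). The right half shows the red lid in the box, with the handle at (601,204). Now I refine the lid's yaw from its side edges and look at the handle from lower down.

```bash
cat >> h.py <<'E'
def lid_lines(im,c,z=66,lo=0.35,hi=0.95):
    """lid yaw and side edges from rows of its front half; wrist image has the robot side up"""
    m=blob(mask(im,"red")); m=cv2.morphologyEx(m,cv2.MORPH_CLOSE,np.ones((3,3)))
    vs=np.nonzero(m.any(1))[0]; P=[[],[]]
    for v in range(vs[0],vs[-1]):
        u=np.nonzero(m[v])[0]
        if len(u)<20: continue
        P[0].append((u[0]-.5,v)); P[1].append((u[-1]+.5,v))
    P=[ray(c,p,z)[:,:2] for p in P]; out=[]
    x0=min(P[0][:,0].min(),P[1][:,0].min())
    for p in P:
        q=p[(p[:,0]>x0+8)&(p[:,0]<x0+100)].astype(np.float32)
        vx,vy,px,py=cv2.fitLine(q,cv2.DIST_HUBER,0,.01,.01).ravel(); out.append((np.degrees(np.arctan(vy/vx)),float(py+(x0+45-px)*vy/vx)))
    return x0,out
E
python3 - <<'E'
from h import *
d=np.load("pics/wl.npz"); c=(d["K"],d["R"],d["o"]); print(lid_lines(d["im"],c))
robot.reach([553,183,170],[180,0,177.5]); robot.pause(.2)
c=cam("wrist"); im=optics.capture("wrist"); np.savez("pics/wh.npz",im=im,K=c[0],R=c[1],o=c[2])
print(lid_lines(im,c),robot.read_time())
m=mask(im,"black"); m=m[:]; n,l,st,ce=cv2.connectedComponentsWithStats(m)
for i in range(1,n):
    if st[i,4]>80: print(st[i],ce[i],rect((l==i).astype(np.uint8),c,96))
cv2.imwrite("pics/wh.png",im[:,:,::-1])
E
```

```text
(np.float64(510.8743068712835), [(np.float32(-3.3434744), 125.04109888991312), (np.float32(-3.3646207), 243.7579582512274)])
(np.float64(509.330854831393), [(np.float32(-3.5107763), 125.08427614080782), (np.float32(-3.383246), 244.03164229167768)]) 5.4333
[314 186  17  56 875] [321.87771429 212.736     ] (array([552.8216, 184.3577], dtype=float32), np.float32(44.774345), np.float32(12.193249), np.float32(-2.9021454))
[   29   251   586   149 39537] [317.64423199 352.91445987] (array([664.3861 , 179.53984], dtype=float32), np.float32(568.15674), np.float32(161.13316), np.float32(87.49159))
```

View pics/wh.png

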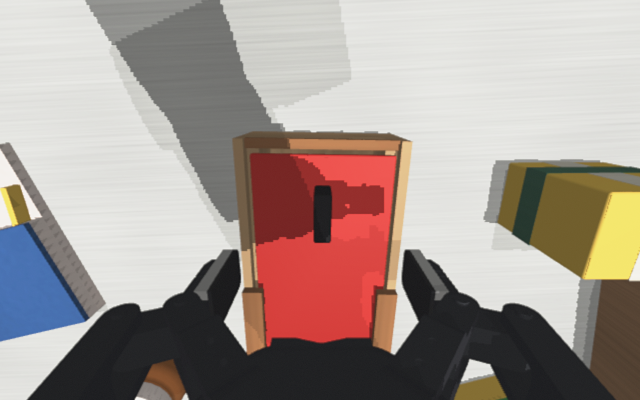

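The lid's yaw is -3.4°, and its handle at pixel (322,213) works out to about (557,184.5). Next: grip, tilt, and start to pull.

```bash
cat >> h.py <<'E'
YL=-3.4
G=np.eye(4); G[:3,:3]=Rot.from_euler("xyz",[180,0,180],degrees=True).as_matrix(); G[:3,3]=[-55,0,33]  # tool in lid
def tcp(p,yaw,tilt=0):
    """tool pose for lid origin p, yaw, front raised by tilt (deg)"""
    R=Rot.from_euler("ZY",[yaw,tilt],degrees=True).as_matrix(); Rt=R@G[:3,:3]
    return list(np.array(p)+R@G[:3,3]), list(Rot.from_matrix(Rt).as_euler("xyz",degrees=True))
def ax(yaw,tilt=0): return Rot.from_euler("ZY",[yaw,tilt],degrees=True).apply([1,0,0])
L0=np.array([611.9,181.2,60.0]); TAIL=L0+100*ax(YL)
def boxlid(back,tilt,up=0): # lid origin when tail drawn back, tilted about the tail
    return TAIL-back*ax(YL)-100*ax(YL,tilt)+[0,0,up]
def st(s): print(s,"t",round(robot.read_time(),2),"F",np.round(robot.read_wrist_force(),1),"w",round(robot.read_gripper_width(),1),"p",np.round(robot.read_tool_pos(),1),np.round(robot.read_orientation(),1))
E
python3 - <<'E'
from h import *
p,o=tcp(L0,YL); print(p,o)
robot.movel([p[0],p[1],130],o); robot.movel(p,o,vel=80); st("down")
robot.grip(0,60); st("grip")
robot.movel(*tcp(boxlid(0,1.5,.3),YL,1.5),vel=20); st("tilt1.5")
robot.movel(*tcp(boxlid(0,3.1,.5),YL,3.1),vel=20); st("tilt3")
robot.movel(*tcp(boxlid(20,3.1,.5),YL,3.1),vel=30); st("pull20")
c=cam("wrist"); im=optics.capture("wrist"); cv2.imwrite("pics/p20.png",im[:,:,::-1]); print(lid_lines(im,c,70))
E
```

```text
[np.float64(556.9968094641929), np.float64(184.46185054667788), np.float64(93.0)] [np.float64(180.0), np.float64(0.0), np.float64(176.6)]
down t 6.46 F [-0.1 -1.3 -0.2] w 85.0 p [557.2 184.5  93.3] [180.    0.  176.6]
grip t 7.11 F [-0.9 -0.2  2. ] w 12.8 p [557.2 184.5  93.3] [180.    0.  176.6]
tilt1.5 t 7.48 F [-0.1  0.7 -0.5] w 13.0 p [558.2 184.4  97.1] [180.   -1.5 176.6]
tilt3 t 7.87 F [-0.5  0.1 -1.9] w 13.0 p [559.  184.3 101.5] [-180.    -3.1  176.6]
pull20 t 8.68 F [-0.7 -0.4 -2. ] w 12.6 p [538.9 185.5 101.8] [-180.    -3.1  176.6]
(np.float64(490.09105971097983), [(np.float32(-2.0808072), 124.30294916808), (np.float32(-4.319211), 247.458731534782)])
```

View pics/p20.png

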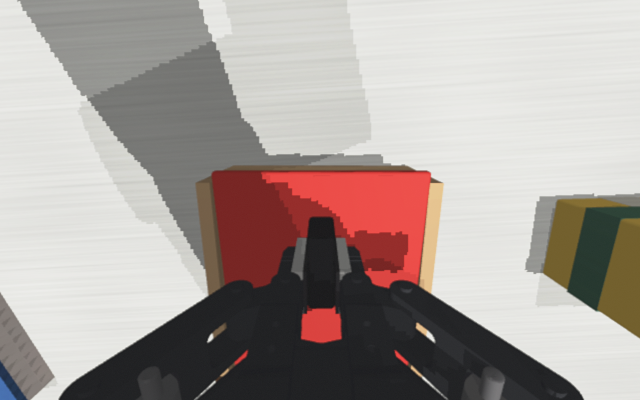

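The lid's red front edge, at row 172 from u=213 to 430, now covers the lip with no force building up. I continue the pull, lift, level the lid and carry it to the keeper.

```bash
cat >> h.py <<'E'
YK=12.35; MOUTH=np.array([652.9,-188.3])-62.5*ax(YK)[:2]
def keep(x,z,y=0): # lid origin in world for keeper coordinates
    a=ax(YK); return np.array([*(MOUTH+x*a[:2]+y*np.array([-a[1],a[0]])),z])
E
python3 - <<'E'
from h import *
robot.movel(*tcp(boxlid(50,3.1,.5),YL,3.1),vel=50); robot.pause(.1); st("50")
robot.movel(*tcp(boxlid(100,3.1,.5),YL,3.1),vel=60); st("100")
robot.movel(*tcp(boxlid(105,0,70),YL),vel=100); st("lift")
p,o=tcp(keep(-170,130),YK); print(p,o,robot.ik(p,o)); robot.movel(p,o,vel=200); robot.pause(.3); st("at keeper")
c=cam("wrist"); im=optics.capture("wrist"); cv2.imwrite("pics/k1.png",im[:,:,::-1])
m=blob(mask(im,"red")); vs=np.nonzero(m.any(1))[0]
m=m.astype(bool); u0=np.nonzero(m.any(0))[0]; F=[]
for u in range(u0[0]+12,u0[-1]-12):
    F.append((u,np.nonzero(m[:,u])[0][0]-.5))
f=ray(c,F,136)[:,:2].astype(np.float32); vx,vy,px,py=cv2.fitLine(f,cv2.DIST_HUBER,0,.01,.01).ravel()
print("front dir yaw",np.degrees(np.arctan2(vy,vx))%180-90)
fp=ray(c,[((u0[0]+u0[-1])/2,F[len(F)//2][1])],136)[0]; a=ax(YK); 
print("front mid in keeper",(fp[:2]-MOUTH)@a[:2],(fp[:2]-MOUTH)@[-a[1],a[0]], "expect -270,0")
E
```

```text
50 t 9.58 F [-0.2 -0.8 -2.1] w 13.0 p [509.4 187.4 101.9] [180.   -3.1 176.6]
100 t 10.57 F [-0.9 -0.2  0.1] w 12.8 p [459.2 190.4 102. ] [180.   -3.1 176.6]
lift t 11.33 F [-0.3 -1.  -1.6] w 13.1 p [452.  190.7 162.9] [-180.    -0.   176.6]
[np.float64(372.05295172577206), np.float64(-249.79134472146018), np.float64(163.0)] [np.float64(-180.0), np.float64(0.0), np.float64(-167.65)] [-33.87687994  11.01605779 -27.46167547  51.52226673   0.
 -46.22687994]
at keeper t 14.03 F [-0.6 -0.3 -1.4] w 13.1 p [ 372.1 -249.6  163. ] [ 180.    -0.  -167.6]
front dir yaw 12.398201
front mid in keeper -269.99335988648545 0.0951327556671761 expect -270,0
```

View pics/k1.png

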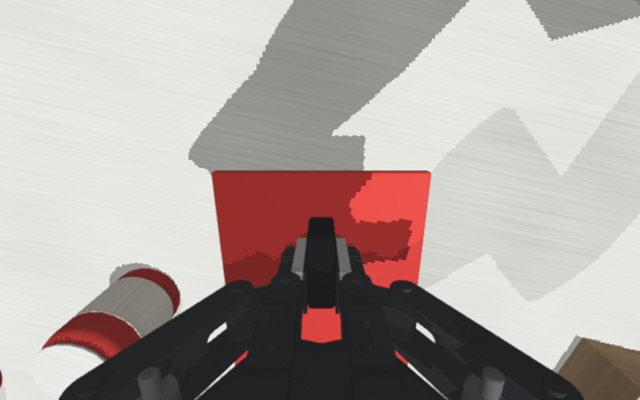

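The held lid sits as planned: its front edge (row 172, u=213–430) reads yaw 12.4° and x=-270 in the keeper's frame. Now I lower it and insert.

```bash
python3 - <<'E'
from h import *
def go(x,z,v,tilt=0):
    robot.movel(*tcp(keep(x,z),YK,tilt),vel=v); st((x,z))
go(-155,40,120); go(-155,15.5,40); go(-100,15.5,50); go(-60,14.5,50)
go(-60,12.8,15)
f0=robot.read_wrist_force()
for x in (-40,-20,0,6,10,13,15,17):
    go(x,12.8,40 if x<1 else 15)
    f=robot.read_wrist_force()-f0
    if f[:2]@ax(YK)[:2]<-12: print("contact"); break
E
```

```text
(-155, 40) t 14.98 F [ 0.4  0.6 -2.8] w 13.1 p [ 387.  -246.9   73.4] [-180.     0.  -167.7]
(-155, 15.5) t 15.74 F [ 0.8 -0.3 -1.9] w 12.9 p [ 386.7 -246.6   48.4] [ 180.    -0.  -167.7]
(-100, 15.5) t 16.99 F [-0.   0.9 -2.3] w 12.7 p [ 440.  -234.8   48.4] [ 180.    -0.  -167.7]
(-60, 14.5) t 17.94 F [ 0.3 -0.3 -2.2] w 12.8 p [ 479.1 -226.1   47.3] [ 180.    -0.  -167.6]
(-60, 12.8) t 18.21 F [ 0.1 -0.1 -1.7] w 13.0 p [ 479.1 -226.3   45.7] [ 180.    -0.  -167.7]
(-40, 12.8) t 18.86 F [ 0.1 -0.3 -1.5] w 12.9 p [ 499.  -221.8   45.7] [ 180.    -0.  -167.6]
(-20, 12.8) t 19.51 F [-0.2 -0.  -2.1] w 12.7 p [ 518.5 -217.5   45.6] [ 180.    -0.  -167.6]
(0, 12.8) t 20.16 F [ 0.4 -0.7 -2.3] w 13.3 p [ 538.  -213.3   45.7] [ 180.    -0.  -167.6]
(6, 12.8) t 20.71 F [-0.1  0.2 -2.6] w 12.9 p [ 544.  -212.1   45.7] [ 180.    -0.  -167.6]
(10, 12.8) t 21.12 F [-1.  -0.1 -1.2] w 12.8 p [ 548.  -211.3   45.8] [-180.     0.  -167.6]
(13, 12.8) t 21.48 F [-1.2  0.7 -1.8] w 12.8 p [ 551.  -210.6   45.8] [-180.     0.  -167.6]
(15, 12.8) t 21.76 F [ 0.3  0.5 -2.5] w 12.4 p [ 552.9 -210.2   45.8] [-180.     0.  -167.6]
(17, 12.8) t 22.04 F [-3.4  0.1 -0.8] w 13.3 p [ 553.6 -209.7   45.6] [ 1.800e+02 -1.000e-01 -1.677e+02]
```

```bash
python3 - <<'E'
from h import *
robot.movel(*tcp(keep(16,12.2),YK),vel=15); st("set")
robot.grip(45); robot.pause(.2); st("open")
p,o=tcp(keep(16,12.2),YK)
robot.movel([p[0],p[1],120],o,vel=60)
a=ax(YK); robot.movel([p[0]-40*a[0],p[1]-40*a[1],240],o); robot.pause(.3); st("away")
c=cam("wrist"); im=optics.capture("wrist"); cv2.imwrite("pics/end.png",im[:,:,::-1])
m=blob(mask(im,"red")); r=rect(m,c,18); print(r)
k=lambda w:((w[:2]-MOUTH)@a[:2],(w[:2]-MOUTH)@[-a[1],a[0]])
v,u=np.nonzero(m); P=ray(c,np.c_[u,v],18); x,y=np.array([k(q) for q in P]).T
print("front x",np.percentile(x,.5),"expect -85; y range",np.percentile(y,[.5,99.5]))
b=ray(c,[(0,0)],32)
print("roof",rect(blob(mask(im,"blue")),c,32),k(rect(blob(mask(im,"blue")),c,32)[0]))
E
```

```text
set t 22.29 F [-2.6  1.3  0.1] w 12.8 p [ 553.5 -209.8   45.3] [ 180.    -0.  -167.7]
open t 22.9 F [-0.8  0.2 -0.2] w 44.5 p [ 553.9 -210.    45.2] [-180.     0.  -167.6]
away t 25.59 F [ 0.5  0.6 -0.1] w 44.7 p [ 514.5 -218.4  239.3] [ 1.800e+02 -1.000e-01 -1.676e+02]
(array([ 553.1297, -210.4029], dtype=float32), np.float32(116.875595), np.float32(87.567635), np.float32(-77.630585))
front x -83.48058135217518 expect -85; y range [-57.96003382  57.59529774]
roof (array([ 652.7012, -188.4145], dtype=float32), np.float32(166.96399), np.float32(123.85125), np.float32(-77.629395)) (np.float64(62.281282230442635), np.float64(-0.06932933516265488))
```

View pics/end.png

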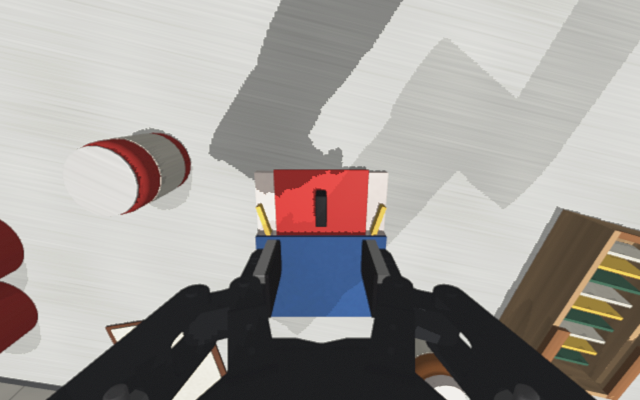

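The lid (u=275–368, rows 168–235) lies flat in the slot, centred between the guides, with its front at about x=-84. That is home, and it has been let go.

```bash
python3 -c "
from station import robot
print(robot.hand_in())"
```

```text
the job is handed in; nothing more can be done
None
```

I opened the box, slid the red lid fully home in the keeper and released it, then handed the job in at about 26 s of robot time. The final wrist image shows the lid flat and centred in the slot, about 1 mm from fully home, and no verdict was returned.

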